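# Build up a test-sieve stack on its shaker

### The arm

A 6-joint arm with a two-finger parallel gripper is mounted at the origin on a cart in front of the work surface, level with it; the furniture and walls round the work are solid. World frame = base frame: x ahead of the robot, y to its left, z up, the work surface at z = 0. Lengths are in m, angles in rad, forces in N, time in s.
With the tool pointing down it reaches from about 0.425 to 1.125 m from the base axis. Payload 14.9 kg.
Tool frame: the origin (TCP) lies on the centre line of the jaws, within the pads' length; the fingertips stand 17 mm ahead of it and the grasp point (between the pads) lies 2 mm behind it; z points along the fingers, y is the line along which they close (so a half turn about z gives the same grasp; the last joint's range is limited). The gripper opens to 91 mm and grips with 3 to 60 N. Pads are 32 mm wide; open, the fingers measure 118 mm over their backs; the gripper's body (76 mm by 178 mm) begins 60 mm behind the grasp point.
Start: joints at [-1.177, 0.379, 1.734, -0, 1.028, -0.033], TCP at [0.29, -0.637, 0.199] pointing down, gripper open.
Joint ranges: [-2.77, 2.77], [-0.74, 2.19], [0, 2.66], [-1.06, 4.2], [0.31, 2.87], [-3.08, 3.08]. Speed limits (rad/s): [1.89, 1.89, 2.39, 3.14, 3.14, 3.14].

### API

Orientations are given as a rotation vector (axis times angle).
In Python, from rig import arm, imaging gives the robot as it stands. The module is installed in compiled form; this text tells all that it offers.
- The arm moves only by the tool arm_command, never from a script. Its argument "targets" is a list of rows, each a list of 7 numbers: the finger opening in mm, from 0 to 91.2, then the shift along the tool's x, y, z in units of 40 mm (1.0 is 40 mm), then the turn, a rotation vector about the tool's x, y, z in units of 10 degrees (1.0 is 10 degrees). A call has 1 to 12 rows; each row shifts and turns the commanded pose from where the row before left it, along the tool's axes as they then stand; what a row does not reach is not made up. A row lasts 1/8 s, in which the tool goes at most 62.5 mm and 10.7 degrees, less where a joint would pass 70% of its speed; a pose out of reach is approached as far as the arm can. A call is refused whole if a number of a shift passes 1 or a number of a turn 1, either way. A call with a gripper value outside its range is refused whole. The fingers move at their own pace and stop on an object; "grip_force" is the grip in N (left out, the last holds). Time passes only in rows, so rows that do not move let the fingers close. It gives the time, the measured TCP pose, the force, the opening and the grip force at its end, in the units of the state.
- arm.get_state(): the state, without advancing time (a new reading comes with each control period).
- imaging.read_camera(name): name is "scene" or "top"; returns a dict with "frame" (420x560x3 uint8, blue, green, red), "depth" (420x560 float32, m along the optical axis (not along the pixel's ray), 0 where there is no reading), "fov_y" (degrees; the focal length in pixels is half the picture's height over the tangent of half this angle, whatever the lens; pixels are square), "cx", "cy" (the principal point, pixels), "rvec" (rotation vector, rad) and "tvec" (3), from world to camera coordinates, as OpenCV has them. Camera axes: x right, y down, z forward; pixel columns grow to the right and rows downward; lengths in m; the calibration is good to about 2 mm. A picture is of the moment at which its call begins.
- arm.finish_job(): hands the job in; it is judged then, once.
The state is a dict: "t": time; "q": joint angles; "joint_velocities": joint speeds; "joint_efforts": joint torques, N m; "ee_pos": TCP position; "tool_rot": TCP orientation; "force": force on the tool from outside, world axes, zero at the start; "ft_torque": the same for the moment, N m; "width": finger opening in m; "grip_force": force on a finger pad.
Only numpy, scipy, OpenCV 4.12 (cv2) and the standard library are available. Lean on these libraries where they do the work, as an engineer would, in place of code of your own. Each camera call takes 0.05 s, during which the arm holds its last target. There are 200 camera calls.

### The job

Build the sieve stack on the small shaker, ready for a particle-size run: the receiving pan at the bottom in the shaker's locating ring, then the fine, the medium and the coarse sieve in that order, and the knobbed lid on top, each piece fully seated in the one below. Leave the sample jar, the amber bottle and the petri dish where they stand, and let go of everything at the end.

Things in the scene. Friction and masses are not known exactly. Their poses are not given: they have to be found in the camera images.
- pan: Steel pan, bottom closed by bright sheet. 29 mm high: ring 60 mm across, 54 inside, from a shoulder 7 mm above the underside to the rim; below it a spigot 51 mm across, foot tapered to 47, drops into the ring below till the shoulder rests on its rim (22 mm above that piece). Grip across the ring, fingertips 10 mm or more above the underside. 90 g. Origin: centre of underside, z up.
- fine_sieve: Steel sieve, fine cloth seen as an even dull dark grey. 29 mm high: ring 60 mm across, 54 inside, from a shoulder 7 mm above the underside to the rim; below it a spigot 51 mm across, foot tapered to 47, drops into the ring below till the shoulder rests on its rim (22 mm above that piece). Grip across the ring, fingertips 10 mm or more above the underside. 90 g. Origin: centre of underside, z up.
- medium_sieve: Steel sieve, mesh with 6 mm openings. 29 mm high: ring 60 mm across, 54 inside, from a shoulder 7 mm above the underside to the rim; below it a spigot 51 mm across, foot tapered to 47, drops into the ring below till the shoulder rests on its rim (22 mm above that piece). Grip across the ring, fingertips 10 mm or more above the underside. 90 g. Origin: centre of underside, z up.
- coarse_sieve: Steel sieve, 16 mm openings, 2 wires each way. 29 mm high: ring 60 mm across, 54 inside, from a shoulder 7 mm above the underside to the rim; below it a spigot 51 mm across, foot tapered to 47, drops into the ring below till the shoulder rests on its rim (22 mm above that piece). Grip across the ring, fingertips 10 mm or more above the underside. 90 g. Origin: centre of underside, z up.
- lid: Steel lid with black knob, 32 mm high: spigot 51 mm across, 7 mm long, foot tapered to 48; disc 60 mm across from 7 to 12 mm above the underside; on its axis a round upright knob 22 mm across, its straight part 16 to 32 mm up. Grip the knob, fingertips above the disc. It seats like a sieve, 22 mm above the coarse one. 80 g. Origin: centre of underside, z up.
- shaker_seat (a point): Where the pan's origin must come: on the locating ring's axis, 58 mm above the bench, 7 mm below the ring's top (the pan's shoulder rests on that); z up, x to the shaker's back. Shaker: fixed, white, 130 mm square; round plate 116 mm across, top at 57 mm; on it a dark ring 54 mm inside, 66 to 70 outside, top at 65. Undersides when stacked: 58, 80, 102, 124, lid 146, knob top 178 mm.
- sample_jar: Bystander, to be left alone: black plastic sample jar, 49 mm across, 72 mm high, loose. Origin: centre of its underside.
- amber_bottle: Bystander, to be left alone: small amber bottle with a black cap, 30 mm across, 62 mm high, loose. Origin: centre of its underside.
- petri_dish: Bystander, to be left alone: flat clear petri dish with a pink fill, 58 mm across, 14 mm high, loose. Origin: centre of its underside.
There are look-alikes about, which are no part of the job. What is shaped like the medium_sieve but brown is not meant.

How it is judged:
By the outcome, as a careful person would: the job done as asked, in the order asked, and still so for the second after the job is handed in, with the robot touching nothing.
It also fails if it takes over 128 s, if anything falls off the work surface, if the arm or the gripper's body presses on something with over 40 N, if the wrist force passes 120 N, or if a joint passes its speed limit or range.

## Working session

There is one attempt and no reset: what is moved stays moved. The work goes in short steps, Python scripts to look and compute and a tool call to move; the robot and the scene stay as the last step left them, time stands still between calls to the robot, and variables do not carry over. Pictures are saved under pics/ and viewed, at most 14 in all, crops included, and the job is handed in when it is done.

Besides the shell and the picture viewer there is one more tool, called after "Request:" as a command line: name --pt "numbers of a row" for each row, then --argument value for the rest. arm_command: Moves the arm, as the interface text tells. Its arguments: {"type":"object","properties":{"targets":{"type":"array"},"grip_force":{"type":"number"}},"required":["targets"]}

```bash
mkdir -p pics
cat > h.py <<'E'
import numpy as np, cv2
from rig import arm, imaging
def cam(n):
    c=imaging.read_camera(n); c['f']=210/np.tan(np.radians(c['fov_y'])/2)
    c['R']=cv2.Rodrigues(np.array(c['rvec'],float))[0]; c['t']=np.array(c['tvec'],float).ravel(); return c
def ray(c,u,v,z):
    d=c['R'].T@np.array([(u-c['cx'])/c['f'],(v-c['cy'])/c['f'],1]); o=-c['R'].T@c['t']
    return o+d*(z-o[2])/d[2]
def cloud(c):
    v,u=np.mgrid[:420,:560]; d=c['depth']
    P=np.stack([(u-c['cx'])/c['f']*d,(v-c['cy'])/c['f']*d,d],-1)
    return (P-c['t'])@c['R']
E
python3 - <<'E'
from h import *
print(arm.get_state())
for n in('top','scene'):
    c=cam(n); cv2.imwrite(f'pics/{n}0.png',c['frame']); print(n,c['fov_y'],c['cx'],c['cy'],-c['R'].T@c['t'],c['R'][2],(c['depth']>0).mean())
    np.save(n+'d.npy',c['depth'])
E
```

```text
{'t': 0.0, 'q': array([-1.17731691e+00,  3.79408969e-01,  1.73479102e+00,  6.31793950e-06,
        1.02851373e+00, -3.32887527e-02]), 'joint_velocities': array([-2.63542414e-04, -4.31777302e-04,  3.94741791e-05, -5.39218793e-04,
        9.12758197e-04, -5.79109872e-04]), 'joint_efforts': array([-1.25541985e-03, -7.63732553e+01, -4.34364152e+01,  6.50240877e-02,
        4.24715260e-02, -1.11943502e-04]), 'ee_pos': array([ 0.28959222, -0.63682191,  0.19848291]), 'tool_rot': array([-3.06926313e+00, -6.65051392e-01,  3.06962090e-04]), 'force': array([ 0.21703591, -0.04789642, -1.44137293]), 'ft_torque': array([ 0.00742833,  0.01536037, -0.01942593]), 'grip_force': 0.0, 'width': 0.0910254266966989}
top 44.706126300797855 283.768321555793 207.96076328856554 [ 0.30253988 -0.07050801  1.31916148] [ 0.17154431  0.01407159 -0.98507591] 0.9960119047619047
scene 42.432214958954305 279.4876765236023 205.98083495853848 [-0.87324309 -0.54869935  0.98711326] [ 0.79853006  0.28322141 -0.53116417] 0.9963095238095238
```

View pics/top0.png

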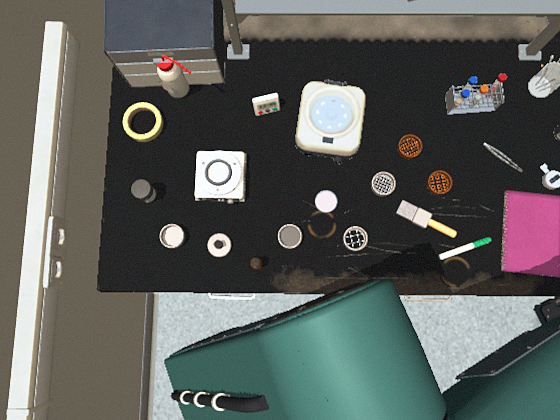

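View pics/scene0.png

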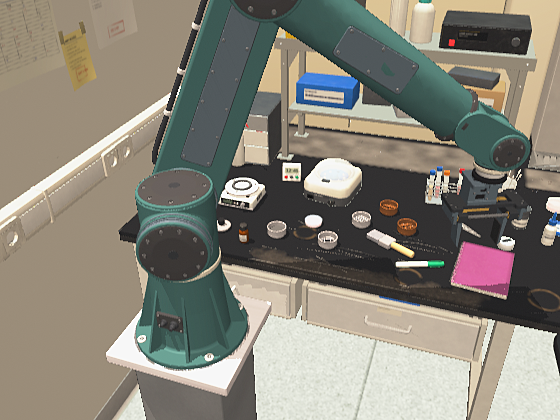

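Top view: shaker candidate (220,175), pan (172,236), lid (219,245), fine (290,236), coarse (355,238), medium (384,183); brown look-alikes (410,146), (440,183); jar (143,190), bottle (256,263), petri dish (326,201). I'll zoom in to confirm and measure.

Run:
```python
from h import *
c=cam('top'); f=c['frame']; P=cloud(c)
cv2.imwrite('pics/crop1.png',cv2.resize(f[130:280,125:325],None,fx=4,fy=4,interpolation=cv2.INTER_CUBIC))
cv2.imwrite('pics/crop2.png',cv2.resize(f[130:280,270:470],None,fx=4,fy=4,interpolation=cv2.INTER_CUBIC))
# circle fit of pieces: points above the bench near given pixels
for n,(u,v),zt in [('pan',(172,236),.029),('lid',(219,245),.012),('fine',(290,236),.029),('coarse',(355,238),.029),('medium',(384,183),.029),('petri',(326,201),.014),('jar',(143,190),.072),('bottle',(256,263),.062),('seat',(218,174),.065),('big',(330,118),.05)]:
    p0=ray(c,u,v,zt); h=.045 if n!='seat' else .08
    m=(np.linalg.norm(P[...,:2]-p0[:2],axis=-1)<h)&(P[...,2]>.006)
    z=P[...,2][m]; q=P[m&(P[...,2]>zt-.006)&(P[...,2]<zt+.006)]
    print(n,p0.round(4),m.sum(),'z',np.percentile(z,[2,50,90,98]).round(4),'bb mid',((q.max(0)+q.min(0))/2).round(4) if len(q) else 0,np.ptp(q,axis=0).round(4) if len(q) else 0)
```

```text
pan [0.4524 0.2319 0.029 ] 445 z [0.0064 0.0113 0.0288 0.032 ] bb mid [0.4551 0.2353 0.0289] [0.0572 0.0613 0.0113]
lid [0.4322 0.1136 0.012 ] 426 z [0.007  0.0125 0.0294 0.0344] bb mid [0.4302 0.1153 0.012 ] [0.0673 0.0598 0.0117]
fine [ 0.4551 -0.0687  0.029 ] 455 z [0.0085 0.0149 0.0293 0.033 ] bb mid [ 0.4565 -0.0661  0.0291] [0.0598 0.0561 0.0101]
coarse [ 0.4514 -0.2334  0.029 ] 254 z [0.0065 0.0181 0.0308 0.033 ] bb mid [ 0.4527 -0.2324  0.0283] [0.0594 0.0586 0.0107]
medium [ 0.5947 -0.31    0.029 ] 344 z [0.0068 0.0171 0.0299 0.0325] bb mid [ 0.5966 -0.3078  0.0286] [0.062  0.0582 0.0111]
petri [ 0.5491 -0.1614  0.014 ] 394 z [0.0085 0.0151 0.0185 0.0199] bb mid [ 0.5497 -0.1601  0.0141] [0.0575 0.0548 0.0116]
jar [0.5625 0.3002 0.072 ] 422 z [0.012  0.0707 0.0748 0.0767] bb mid [0.5673 0.3074 0.0721] [0.0478 0.0471 0.0117]
bottle [0.3838 0.0142 0.062 ] 123 z [0.0063 0.0599 0.0646 0.0678] bb mid [0.3874 0.0166 0.0619] [0.0224 0.02   0.0106]
seat [0.6067 0.1145 0.065 ] 2416 z [0.0142 0.0556 0.0617 0.0668] bb mid [0.6149 0.115  0.065 ] [0.1125 0.1111 0.012 ]
big [ 0.7619 -0.1701  0.05  ] 1000 z [0.1047 0.1115 0.1153 0.1175] bb mid 0 0
```

View pics/crop1.png

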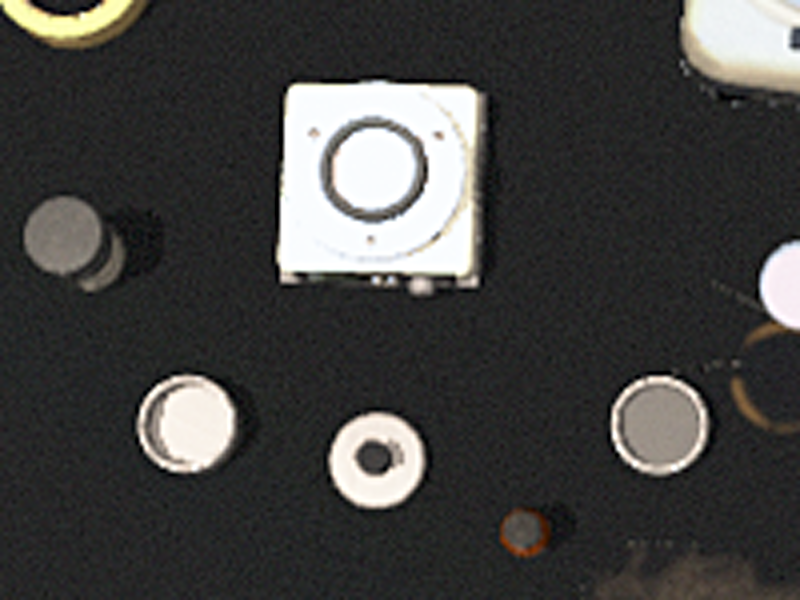

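View pics/crop2.png

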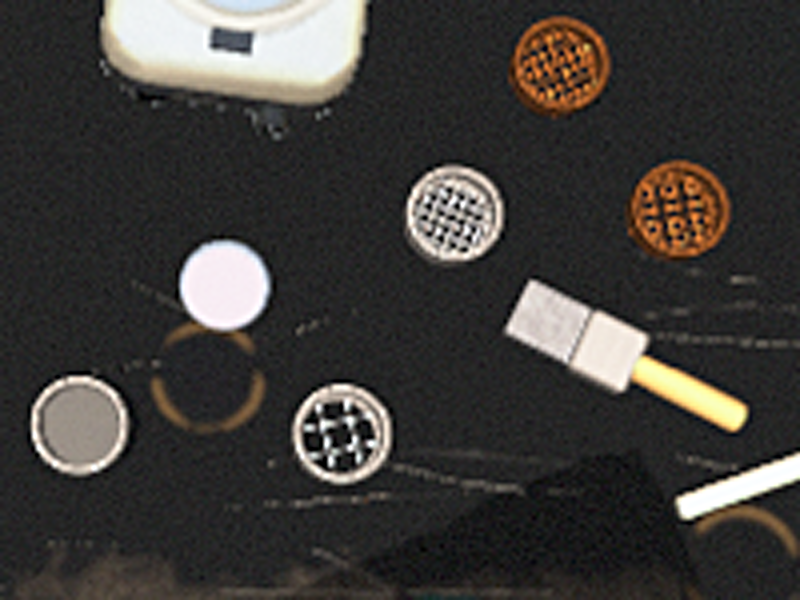

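Crops confirm it: the shaker ring centre is at full-image pixel (218,172), with bright pan, knobbed lid, plain-grey fine sieve, 2-wire coarse and silver medium as listed. Now fine centres.

Run:
```python
from h import *
cs=[cam('top') for _ in range(4)]; c=cs[0]; g=np.mean([cv2.cvtColor(k['frame'],6).astype(float) for k in cs],0)
P=np.mean([cloud(k) for k in cs],0)
S=8
def circ(u,v,thr,zs,inv=False,r=20,pick=None):
    x,y=u-r,v-r; w=g[y:y+2*r,x:x+2*r].astype(np.float32); w=cv2.resize(w,None,fx=S,fy=S,interpolation=cv2.INTER_LINEAR)
    m=((w<thr) if inv else (w>thr)).astype(np.uint8)
    cc,_=cv2.findContours(m,0,2) ; k=min((k for k in cc if cv2.contourArea(k)>1500),key=lambda k:np.hypot(*(np.array(cv2.minEnclosingCircle(k)[0])-r*S)))
    (a,b),ax,_=cv2.fitEllipse(k); a=(a+.5)/S-.5+x; b=(b+.5)/S-.5+y
    p=ray(c,a,b,zs); D=np.linalg.norm(p-(-c['R'].T@c['t'])); 
    return p.round(4),(np.array(ax)/S/c['f']*D*1000).round(1)
for n,u,v,z in [('pan',172,236,.018),('fine',290,236,.018),('coarse',355,238,.018),('medium',384,183,.018),('lid',219,245,.0095)]:
    p,ax=circ(u,v,100,z)
    m=(np.linalg.norm(P[...,:2]-p[:2],axis=-1)<.034)&(P[...,2]>(.024 if n!='lid' else .007))&(P[...,2]<.034)
    q=P[m]
    A=np.c_[2*q[:,:2],np.ones(len(q))]; s=np.linalg.lstsq(A,(q[:,:2]**2).sum(1),rcond=None)[0]
    print(n,p,ax,'depth rim fit',s[:2].round(4),len(q))
print('knob',circ(219,245,100,.03,True,7))
print('seat ring',circ(218,172,140,.062,True,16))
m=(np.linalg.norm(P[...,:2]-[.609,.115],axis=-1)<.042)&(P[...,2]>.0625);q=P[m]
A=np.c_[2*q[:,:2],np.ones(len(q))]; s=np.linalg.lstsq(A,(q[:,:2]**2).sum(1),rcond=None)[0];print(s,np.sqrt(s[2]+s[0]**2+s[1]**2),len(q))
s=arm.get_state();R=cv2.Rodrigues(s['tool_rot'])[0];print(R.round(3),s['t'])
```

```text
pan [0.4549 0.2367 0.018 ] [64.2 65.6] depth rim fit [0.455  0.2348] 97
fine [ 0.4568 -0.0668  0.018 ] [63.  63.7] depth rim fit [ 0.4569 -0.0663] 94
coarse [ 0.4527 -0.2349  0.018 ] [64.2 64.5] depth rim fit [ 0.4529 -0.2328] 106
medium [ 0.5971 -0.3099  0.018 ] [63.9 65.1] depth rim fit [ 0.5962 -0.3072] 96
lid [0.4332 0.1147 0.0095] [61.6 63. ] depth rim fit [0.4348 0.1153] 423
knob (array([0.4328, 0.1129, 0.03  ]), array([19.5, 22.5]))
seat ring (array([0.6121, 0.1147, 0.062 ]), array([64.7, 67.6]))
[ 0.6130654   0.11620424 -0.38841716] 0.03058499246119598 220
[[ 0.91   0.414 -0.   ]
 [ 0.414 -0.91   0.   ]
 [ 0.    -0.    -1.   ]] 0.35
```

Request:
arm_command --pt "91 0 0 0 0 0 -1" --pt "91 0 0 0 0 0 -1" --pt "91 0 0 0 0 0 -1" --pt "91 0 0 0 0 0 -1" --pt "91 0 0 0 0 0 -1" --pt "91 0 0 0 0 0 -1" --pt "91 0 0 0 0 0 -0.55" --pt "91 0 0.5 0 0 0 0" --pt "91 0.5 0.5 0 0 0 0" --pt "91 1 0.5 0 0 0 0" --pt "91 1 0.5 0 0 0 0" --pt "91 1 0.5 0 0 0 0" --grip_force 5

```text
t: 1.85
ee_pos: [0.3914, -0.4959, 0.1992]
tool_rot: [2.224, 2.218, 0.0]
force: [0.6, 0.1, 0.0]
width: 0.0911
grip_force: 0.0
```

Request:
arm_command --pt "91 1 0.5 0 0 0 0" --pt "91 1 0.5 0 0 0 0" --pt "91 1 0.5 0 0 0 0" --pt "91 1 0 0 0 0 0" --pt "91 1 0 0 0 0 0" --pt "91 1 0 0 0 0 0" --pt "91 1 0 0 0 0 0" --pt "91 1 0 0 0 0 0" --pt "91 1 0 0 0 0 0" --pt "91 1 0 0 0 0 0" --pt "91 1 0 0 0 0 0" --pt "91 1 0 0 0 0 0"

```text
t: 3.35
ee_pos: [0.4507, -0.0155, 0.1995]
tool_rot: [2.224, 2.218, 0.001]
force: [0.1, 0.3, -0.1]
width: 0.0911
grip_force: 0.0
```

Request:
arm_command --pt "91 1 0.11 0 0 0 0" --pt "91 1 0 0 0 0 0" --pt "91 1 0 0 0 0 0" --pt "91 1 0 0.5 0 0 0" --pt "91 1 0 0.5 0 0 0" --pt "91 1 0 0.5 0 0 0" --pt "91 0.28 0 0.5 0 0 0" --pt "91 0 0 1 0 0 0" --pt "91 0 0 0.7 0 0 0" --pt "91 0 0 0.4 0 0 0" --pt "91 0 0 0.15 0 0 0" --pt "60 0 0 0 0 0 0" --grip_force 5

```text
t: 4.85
ee_pos: [0.4552, 0.2341, 0.0295]
tool_rot: [2.223, 2.22, 0.001]
force: [0.2, 0.2, 0.4]
width: 0.0839
grip_force: 0.0
```

Request:
arm_command --pt "56 0 0 0 0 0 0" --pt "56 0 0 0 0 0 0" --pt "56 0 0 0 0 0 0" --pt "56 0 0 0 0 0 0" --grip_force 5

```text
t: 5.35
ee_pos: [0.455, 0.2339, 0.0293]
tool_rot: [2.222, 2.22, 0.0]
force: [1.1, 0.8, -0.2]
width: 0.056
grip_force: 0.0
```

Run:
```python
from h import *
s=arm.get_state();print(s['ee_pos'],s['width'],s['force'])
f=cam('top')['frame'][150:300,100:300]; g=cam('scene')['frame'][150:300,180:380]
cv2.imwrite('pics/a.png',cv2.resize(np.hstack([f,g]),None,fx=2,fy=2,interpolation=2))
```

```text
[0.45496218 0.23387523 0.02931532] 0.05602478835837299 [ 1.09118187  0.76545451 -0.18816124]
```

View pics/a.png

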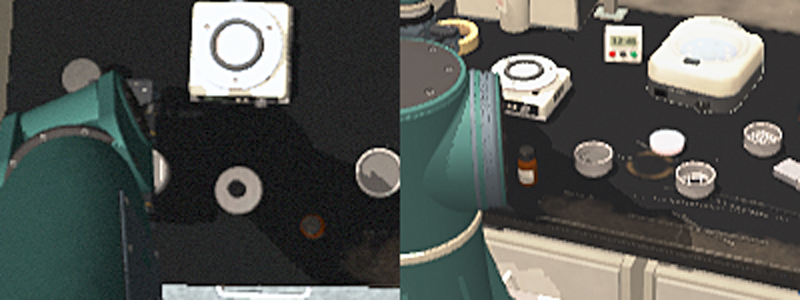

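The frame shows the pan's right edge unmoved at about (184,236), the rest hidden by the arm. I'll close further to see whether the pads meet anything.

Request:
arm_command --pt "50 0 0 0 0 0 0" --pt "50 0 0 0 0 0 0" --grip_force 5

```text
t: 5.7
ee_pos: [0.4549, 0.2338, 0.0291]
tool_rot: [-2.222, -2.22, 0.0]
force: [0.3, 1.0, 0.4]
width: 0.0502
grip_force: 0.0
```

Run:
```python
from h import *
s=arm.get_state();print(s)
c=cam('top');P=cloud(c)
# gripper points near tool: low heights
m=(abs(P[...,0]-.455)<.12)&(abs(P[...,1]-.234)<.12)&(P[...,2]>.006)&(P[...,2]<.2)
v,u=np.nonzero(m);q=P[m]
for lo,hi in((.006,.04),(.04,.08),(.08,.2)):
    k=(q[:,2]>lo)&(q[:,2]<hi);print(lo,k.sum(),(q[k].min(0).round(3),q[k].max(0).round(3)) if k.any() else '')
cv2.imwrite('pics/b.png',cv2.resize(c['frame'][180:260,120:220],None,fx=6,fy=6,interpolation=2))
```

```text
{'t': 5.7, 'q': array([4.29259810e-01, 3.70179519e-01, 2.16209711e+00, 2.83463012e-05,
       6.09348911e-01, 4.30099228e-01]), 'joint_velocities': array([ 0.00114149,  0.00083745,  0.00077309, -0.00111432, -0.00114784,
        0.00119305]), 'joint_efforts': array([-4.40586751e-03, -5.95401692e+01, -2.73488599e+01,  4.86931892e-02,
        1.34277183e-03,  1.58230400e-04]), 'ee_pos': array([0.45487336, 0.23383701, 0.02911269]), 'tool_rot': array([-2.22238058e+00, -2.22046424e+00,  3.95483202e-05]), 'force': array([0.26347924, 1.01128006, 0.4496604 ]), 'ft_torque': array([-0.03091422, -0.12635378, -0.04251948]), 'grip_force': 0.0, 'width': 0.05020631361848242}
0.006 492 (array([0.348, 0.114, 0.006]), array([0.574, 0.229, 0.04 ]))
0.04 299 (array([0.482, 0.114, 0.04 ]), array([0.575, 0.331, 0.079]))
0.08 281 (array([0.377, 0.195, 0.125]), array([0.546, 0.269, 0.172]))
```

View pics/b.png

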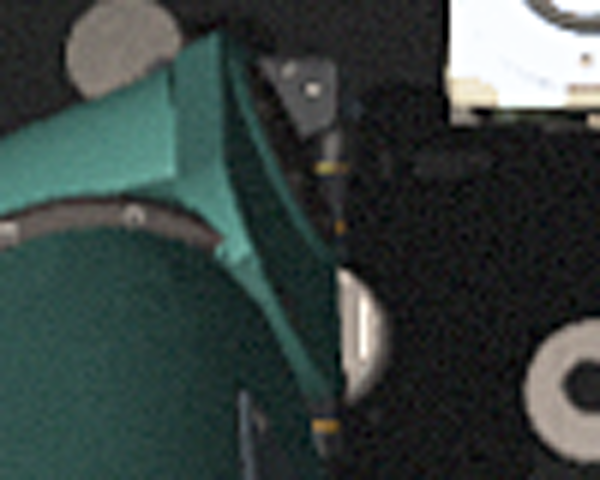

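The crop shows the pan still in place beneath the wrist (right edge at crop (385,330)) with the fingers apparently not around it. I'll check the true fingertip height from the saved initial scene depth.

Run:
```python
from h import *
c=cam('scene');c['depth']=np.load('scened.npy');P=cloud(c)
f=cv2.imread('pics/scene0.png')
m=(np.linalg.norm(P[...,:2]-[.29,-.637],axis=-1)<.11)&(P[...,2]>.1)
q=P[m];print(len(q))
for z in np.arange(.1,.36,.015):
    k=q[(q[:,2]>=z)&(q[:,2]<z+.015)]
    if len(k)>3: R=k[:,:2]-[.2896,-.6368]; a=R@[.91,.414]; b=R@[.414,-.91]; print(z.round(3),len(k),'x',np.percentile(a,[3,97]).round(3),'y',np.percentile(b,[3,97]).round(3))
cv2.imwrite('pics/grip.png',cv2.resize(f[150:260,420:550],None,fx=5,fy=5,interpolation=2))
```

```text
6867
0.205 30 x [-0.018  0.015] y [-0.054  0.054]
0.22 102 x [-0.02   0.013] y [-0.057  0.054]
0.235 111 x [-0.02   0.015] y [-0.058  0.054]
0.25 114 x [-0.02   0.012] y [-0.059  0.055]
0.265 109 x [-0.02   0.012] y [-0.06   0.056]
0.28 58 x [-0.035  0.017] y [-0.081  0.064]
0.295 348 x [-0.041  0.025] y [-0.082  0.075]
0.31 392 x [-0.041  0.021] y [-0.088  0.078]
0.325 966 x [-0.039  0.031] y [-0.089  0.085]
0.34 245 x [-0.028  0.015] y [-0.051  0.014]
0.355 218 x [-0.026  0.017] y [-0.051  0.014]
```

View pics/grip.png

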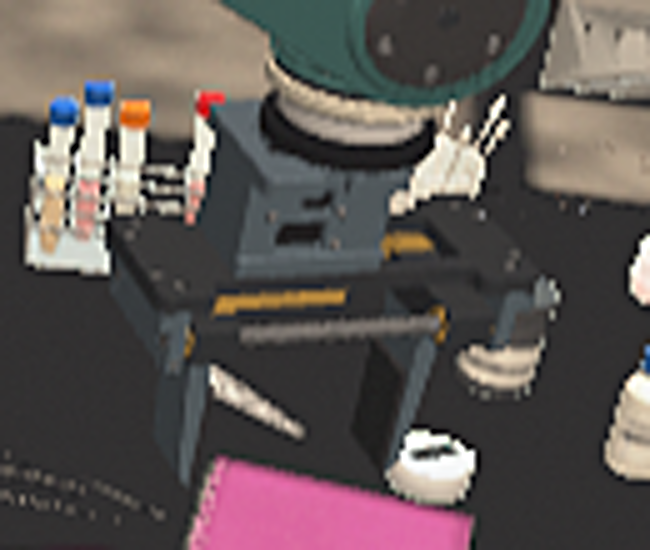

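The picture shows both fingers, tips at about (185,480) and (390,465). Measured fingertip height at the start was ~0.215, against 0.182 implied by the state, so the real tool is ~33 mm higher than reported. XY agrees. I'll verify by gently touching the pan rim (z = 29 mm) with the fingers at 50 mm.

Request:
arm_command --pt "50 0 0 0.2 0 0 0" --pt "50 0 0 0.1 0 0 0" --pt "50 0 0 0 0 0 0"

```text
t: 6.18
ee_pos: [0.4545, 0.2337, 0.0166]
tool_rot: [-2.222, -2.22, 0.001]
force: [-0.2, 0.3, 0.1]
width: 0.05
grip_force: 0.0
```

Request:
arm_command --pt "50 0 0 0.05 0 0 0" --pt "50 0 0 0 0 0 0"

```text
t: 6.42
ee_pos: [0.4548, 0.2339, 0.0151]
tool_rot: [-2.222, -2.221, 0.0]
force: [0.0, -0.1, 0.4]
width: 0.0499
grip_force: 0.0
```

Request:
arm_command --pt "50 0 0 0.05 0 0 0" --pt "50 0 0 0 0 0 0"

```text
t: 6.68
ee_pos: [0.4551, 0.234, 0.0142]
tool_rot: [-2.222, -2.221, 0.0]
force: [-7.2, -3.5, 27.9]
width: 0.0498
grip_force: 13.8
```

Contact at reported z ≈ 0.0145, tips on the 29 mm rim, so tip height = reported z + 14.5 mm. To grip with tips at 12 mm: reported z = −0.0025.

Request:
arm_command --pt "91 0 0 -0.3 0 0 0" --pt "91 0 0 -0.2 0 0 0" --pt "91 0 0 0 0 0 0" --pt "91 0 0 0 0 0 0" --pt "91 0 0 0.4 0 0 0" --pt "91 0 0 0.3 0 0 0" --pt "91 0 0 0.18 0 0 0" --pt "91 0 0 0 0 0 0"

```text
t: 7.68
ee_pos: [0.4544, 0.2336, -0.0029]
tool_rot: [-2.222, -2.22, 0.002]
force: [0.4, 0.2, 0.2]
width: 0.091
grip_force: 0.0
```

Request:
arm_command --pt "58 0 0 0 0 0 0" --pt "58 0 0 0 0 0 0" --pt "58 0 0 0 0 0 0" --pt "58 0 0 0 0 0 0" --pt "58 0 0 0 0 0 0" --pt "58 0 0 0 0 0 0" --grip_force 5

```text
t: 8.43
ee_pos: [0.455, 0.2339, -0.0019]
tool_rot: [2.222, 2.221, 0.0]
force: [-1.7, -0.8, 6.5]
width: 0.0601
grip_force: 5.0
```

Request:
arm_command --pt "85 0 0 0 0 0 0" --pt "85 0 0 0 0 0 0" --pt "85 0 0 0 0 0 1" --pt "85 0 0 0 0 0 1" --pt "85 0 0 0 0 0 1" --pt "85 0 0 0 0 0 1" --pt "85 0 0 0 0 0 1" --pt "85 0 0 0 0 0 1" --pt "85 0 0 0 0 0 1" --pt "85 0 0 0 0 0 1" --pt "85 0 0 0 0 0 1" --pt "58 0 0 0 0 0 0"

```text
t: 9.93
ee_pos: [0.4549, 0.2338, -0.0021]
tool_rot: [3.142, 0.0, -0.0]
force: [0.6, -0.1, -0.2]
width: 0.0778
grip_force: 0.0
```

Request:
arm_command --pt "58 0 0 0 0 0 0" --pt "58 0 0 0 0 0 0" --pt "58 0 0 0 0 0 0" --pt "58 0 0 0 0 0 0" --grip_force 5

```text
t: 10.42
ee_pos: [0.4549, 0.2339, -0.0021]
tool_rot: [-3.142, 0.0, -0.0]
force: [-0.6, -0.2, -0.3]
width: 0.0599
grip_force: 5.0
```

Request:
arm_command --pt "55 0 0 0 0 0 0" --pt "55 0 0 0 0 0 0" --pt "55 0 0 -0.5 0 0 0" --pt "55 0 0 -0.5 0 0 0" --grip_force 15

```text
t: 10.92
ee_pos: [0.4546, 0.2337, 0.0382]
tool_rot: [3.141, -0.001, -0.001]
force: [-0.3, -0.9, -0.6]
width: 0.0603
grip_force: 15.0
```

Request:
arm_command --pt "55 0 0 -0.7 0 0 0" --pt "55 0 0 -0.6 0 0 0" --pt "55 0.8 0.6 0 0 0 0" --pt "55 0.8 0.6 0 0 0 0" --pt "55 0.8 0.6 0 0 0 0" --pt "55 0.8 0.6 0 0 0 0" --pt "55 0.75 0.56 0 0 0 0" --pt "55 0 0 0 0 0 0" --pt "55 0 0 0.3 0 0 0" --pt "55 0 0 0.15 0 0 0" --pt "55 0 0 0 0 0 0"

```text
t: 12.3
ee_pos: [0.6117, 0.1157, 0.071]
tool_rot: [3.141, -0.0, -0.003]
force: [-0.2, -0.1, 0.6]
width: 0.0601
grip_force: 15.0
```

Run:
```python
from h import *
s=arm.get_state();print(s['ee_pos'],s['force'])
a=cam('top')['frame'][110:230,160:290]; b=cam('scene')['frame'][130:250,180:310]
cv2.imwrite('pics/c.png',cv2.resize(np.hstack([a,b]),None,fx=3,fy=3,interpolation=2))
```

```text
[0.61171806 0.1157327  0.07104499] [-0.21617109 -0.12376838  0.5557467 ]
```

View pics/c.png

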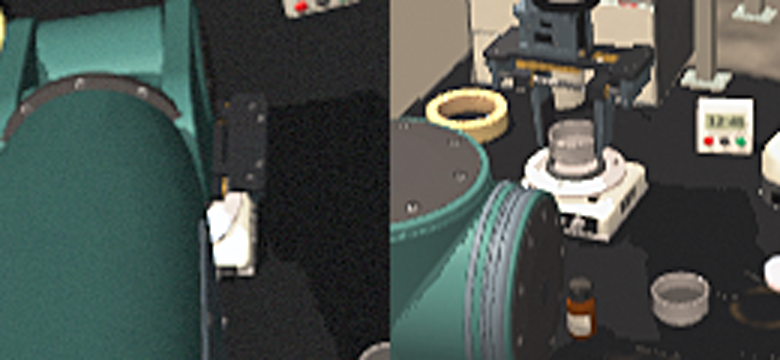

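The scene half of the picture shows the pan held just above the shaker ring (about (575,150)), well centred. Lowering in steps.

Request:
arm_command --pt "55 0 0 0.1 0 0 0" --pt "55 0 0 0.1 0 0 0" --pt "55 0 0 0.05 0 0 0" --pt "55 0 0 0 0 0 0"

```text
t: 12.9
ee_pos: [0.6127, 0.1153, 0.0617]
tool_rot: [3.142, -0.001, -0.001]
force: [-0.9, -1.3, -1.1]
width: 0.0598
grip_force: 15.0
```

Request:
arm_command --pt "55 0 0 0.06 0 0 0" --pt "55 0 0 0.05 0 0 0" --pt "55 0 0 0 0 0 0"

```text
t: 13.28
ee_pos: [0.6127, 0.1153, 0.0573]
tool_rot: [3.142, -0.001, -0.0]
force: [0.5, 0.1, -0.1]
width: 0.0596
grip_force: 15.0
```

Entered with no contact force. Last 1.5–2 mm.

Request:
arm_command --pt "55 0 0 0.04 0 0 0" --pt "55 0 0 0 0 0 0"

```text
t: 13.52
ee_pos: [0.6128, 0.1153, 0.0559]
tool_rot: [3.142, -0.001, 0.0]
force: [-0.9, -1.0, -1.1]
width: 0.0597
grip_force: 15.0
```

Request:
arm_command --pt "55 0 0 0.03 0 0 0" --pt "55 0 0 0 0 0 0"

```text
t: 13.78
ee_pos: [0.613, 0.1153, 0.0557]
tool_rot: [3.142, -0.001, 0.0]
force: [-6.2, -1.0, 14.0]
width: 0.06
grip_force: 15.0
```

Pan seated (14 N on the shoulder at the expected height). Release, go to the fine sieve.

Request:
arm_command --pt "91 0 0 0 0 0 0" --pt "91 0 0 0 0 0 0" --pt "91 0 0 0 0 0 0" --pt "91 0 0 -0.4 0 0 0" --pt "91 0 0 -0.8 0 0 0" --pt "91 -0.8 0.9 0 0 0 0" --pt "91 -0.8 0.9 0 0 0 0" --pt "91 -0.8 0.9 0 0 0 0" --pt "91 -0.8 0.9 0 0 0 0" --pt "91 -0.7 0.95 0 0 0 0" --pt "91 0 0 0.9 0 0 0" --pt "91 0 0 0 0 0 0"

```text
t: 15.28
ee_pos: [0.4555, -0.0666, 0.0662]
tool_rot: [-3.141, 0.003, 0.004]
force: [0.3, -0.2, 1.0]
width: 0.0906
grip_force: 0.0
```

Run:
```python
from h import *
s=arm.get_state();print(s['ee_pos'])
c=cam('top'); a=c['frame'][130:270,160:320]
cv2.imwrite('pics/d.png',cv2.resize(a,None,fx=4,fy=4,interpolation=2))
```

```text
[ 0.45547337 -0.06664028  0.06618766]
```

View pics/d.png

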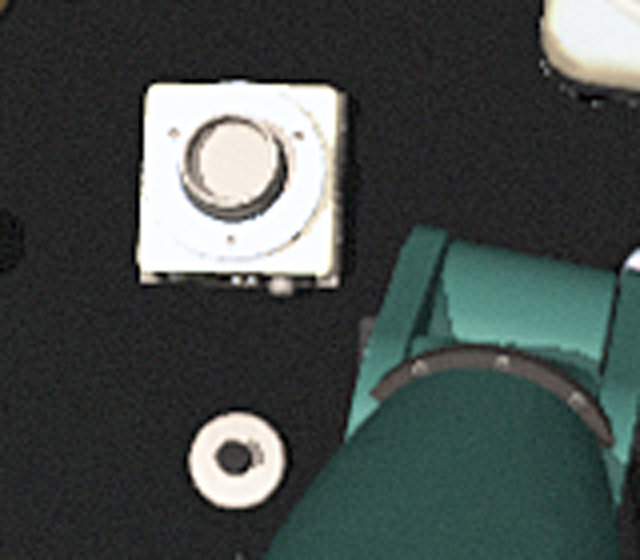

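Pan sits concentric in the ring at crop (235,165). Now grip the fine sieve.

Request:
arm_command --pt "91 0.03 0 0.8 0 0 0" --pt "91 0 0 0.6 0 0 0" --pt "91 0 0 0.32 0 0 0" --pt "58 0 0 0 0 0 0" --pt "58 0 0 0 0 0 0" --pt "58 0 0 0 0 0 0" --pt "58 0 0 0 0 0 0" --pt "58 0 0 0 0 0 0" --pt "58 0 0 0 0 0 0" --pt "85 0 0 0 0 0 0" --pt "85 0 0 0 0 0 0" --pt "85 0 0 0 0 0 0" --grip_force 5

```text
t: 16.82
ee_pos: [0.4577, -0.0666, -0.0021]
tool_rot: [-3.142, 0.001, 0.0]
force: [-0.3, 0.2, 0.2]
width: 0.0847
grip_force: 0.0
```

Request:
arm_command --pt "85 0 0 0 0 0 -1" --pt "85 0 0 0 0 0 -1" --pt "85 0 0 0 0 0 -1" --pt "85 0 0 0 0 0 -1" --pt "85 0 0 0 0 0 -1" --pt "85 0 0 0 0 0 -1" --pt "85 0 0 0 0 0 -1" --pt "85 0 0 0 0 0 -1" --pt "85 0 0 0 0 0 -1" --pt "58 0 0 0 0 0 0" --pt "58 0 0 0 0 0 0" --pt "58 0 0 0 0 0 0"

```text
t: 18.32
ee_pos: [0.4577, -0.0665, -0.0021]
tool_rot: [-2.225, -2.218, 0.0]
force: [-1.4, 0.6, -0.8]
width: 0.0608
grip_force: 5.0
```

Request:
arm_command --pt "58 0 0 0 0 0 0" --pt "58 0 0 0 0 0 0"

```text
t: 18.58
ee_pos: [0.4577, -0.0665, -0.0021]
tool_rot: [-2.223, -2.22, 0.0]
force: [-0.1, -0.0, -0.6]
width: 0.0604
grip_force: 5.0
```

Request:
arm_command --pt "55 0 0 0 0 0 0" --pt "55 0 0 0 0 0 0" --pt "55 0 0 -0.6 0 0 0" --pt "55 0 0 -0.8 0 0 0" --pt "55 0 0 -0.8 0 0 0" --pt "55 0 0 -0.7 0 0 0" --grip_force 15

```text
t: 19.32
ee_pos: [0.4579, -0.0666, 0.1151]
tool_rot: [2.222, 2.22, 0.0]
force: [0.2, -0.1, -1.3]
width: 0.0597
grip_force: 15.0
```

Request:
arm_command --pt "55 0.95 0.8 0 0 0 0" --pt "55 0.95 0.8 0 0 0 0" --pt "55 0.95 0.8 0 0 0 0" --pt "55 0.95 0.8 0 0 0 0" --pt "55 0.75 0.67 0 0 0 0" --pt "55 0 0 0 0 0 0" --pt "55 0 0 0.43 0 0 0" --pt "55 0 0 0 0 0 0" --pt "55 0 0 0 0 0 0"

```text
t: 20.45
ee_pos: [0.6123, 0.1147, 0.0965]
tool_rot: [-2.223, -2.219, 0.001]
force: [0.3, 1.2, -1.0]
width: 0.0604
grip_force: 15.0
```

Request:
arm_command --pt "55 0.01 0.01 0.15 0 0 0" --pt "55 0 0 0.1 0 0 0" --pt "55 0 0 0.08 0 0 0" --pt "55 0 0 0 0 0 0"

```text
t: 20.95
ee_pos: [0.613, 0.1157, 0.0832]
tool_rot: [-2.222, -2.22, 0.001]
force: [0.6, 0.1, -1.2]
width: 0.0601
grip_force: 15.0
```

Request:
arm_command --pt "55 0 0 0.06 0 0 0" --pt "55 0 0 0.04 0 0 0" --pt "55 0 0 0 0 0 0"

```text
t: 21.32
ee_pos: [0.6131, 0.1157, 0.0794]
tool_rot: [-2.222, -2.221, 0.0]
force: [0.4, 0.4, -0.6]
width: 0.0602
grip_force: 15.0
```

Request:
arm_command --pt "55 0 0 0.04 0 0 0" --pt "55 0 0 0.03 0 0 0" --pt "55 0 0 0 0 0 0"

```text
t: 21.7
ee_pos: [0.6134, 0.1158, 0.0777]
tool_rot: [-2.222, -2.221, 0.0]
force: [-4.8, -0.6, 14.6]
width: 0.0599
grip_force: 15.0
```

Fine sieve seated (22 mm above pan, as expected). On to the medium sieve; I'll grip at 75° there to keep the gripper body clear of the balance.

Request:
arm_command --pt "91 0 0 0 0 0 0" --pt "91 0 0 0 0 0 0" --pt "91 0 0 0 0 0 0" --pt "91 0 0 -0.4 0 0 0" --pt "91 0 0 -0.6 0 0 0" --pt "91 -1 -0.04 0 0 0 0" --pt "91 -1 -0.04 0 0 0 0" --pt "91 -1 -0.04 0 0 0 0" --pt "91 -1 -0.04 0 0 0 0" --pt "91 -1 -0.04 0 0 0 0" --pt "91 -1 -0.04 0 0 0 0" --pt "91 -1 -0.04 0 0 0 0"

```text
t: 23.2
ee_pos: [0.602, -0.1657, 0.118]
tool_rot: [2.222, 2.22, 0.001]
force: [0.9, -0.5, -0.5]
width: 0.0911
grip_force: 0.0
```

Request:
arm_command --pt "91 -1 -0.04 0 0 0 0" --pt "91 -1 -0.04 0 0 0 0" --pt "91 -1 -0.04 0 0 0 0" --pt "91 -0.6 -0.02 0 0 0 0" --pt "91 0 0 0.4 0 0 1" --pt "91 0 0 0.6 0 0 0.5" --pt "91 0 0 0 0 0 0"

```text
t: 24.08
ee_pos: [0.5952, -0.3075, 0.0757]
tool_rot: [-2.49, -1.911, 0.002]
force: [0.2, 0.9, 1.0]
width: 0.0912
grip_force: 0.0
```

Run:
```python
from h import *
s=arm.get_state();print(s['ee_pos'],s['q'])
c=cam('top');P=cloud(c)
m=(P[...,0]>.64)&(P[...,0]<.9)&(P[...,1]>-.29)&(P[...,1]<-.05)&(P[...,2]>.02)&(P[...,2]<.125)
q=P[m];print(np.percentile(q,[.5,99.5],axis=0).round(3))
a=c['frame'][130:250,190:300]; b=cam('scene')['frame'][120:240,190:300]
cv2.imwrite('pics/e.png',cv2.resize(np.hstack([a,b]),None,fx=3.5,fy=3.5,interpolation=2))
```

```text
[ 0.5951621  -0.30750974  0.07567259] [-5.11714976e-01  4.90709785e-01  1.83672858e+00  7.43953269e-05
  8.16846940e-01 -2.49950303e-01]
[[ 0.655 -0.253  0.024]
 [ 0.851 -0.082  0.117]]
```

View pics/e.png

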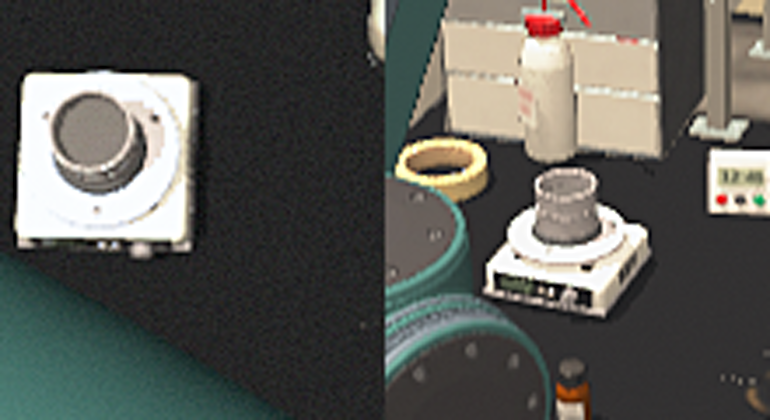

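Pan and fine sieve stand straight on the shaker (crop (95,140) and (565,205)). Grip the medium sieve.

Request:
arm_command --pt "91 0 0.03 0.8 0 0 0" --pt "91 0 0 0.7 0 0 0" --pt "91 0 0 0.45 0 0 0" --pt "58 0 0 0 0 0 0" --pt "58 0 0 0 0 0 0" --pt "58 0 0 0 0 0 0" --pt "58 0 0 0 0 0 0" --pt "58 0 0 0 0 0 0" --pt "58 0 0 0 0 0 0" --pt "85 0 0 0 0 0 0" --pt "85 0 0 0 0 0 0" --pt "85 0 0 0 0 0 0" --grip_force 5

```text
t: 25.68
ee_pos: [0.5972, -0.3086, -0.0013]
tool_rot: [-2.493, -1.911, 0.0]
force: [0.3, 0.5, 0.6]
width: 0.0844
grip_force: 0.0
```

Request:
arm_command --pt "85 0 0 0 0 0 1" --pt "85 0 0 0 0 0 1" --pt "85 0 0 0 0 0 1" --pt "85 0 0 0 0 0 1" --pt "85 0 0 0 0 0 1" --pt "85 0 0 0 0 0 1" --pt "85 0 0 0 0 0 1" --pt "85 0 0 0 0 0 0.5" --pt "58 0 0 0 0 0 0" --pt "58 0 0 0 0 0 0" --pt "58 0 0 0 0 0 0" --pt "58 0 0 0 0 0 0"

```text
t: 27.18
ee_pos: [0.5972, -0.3086, -0.0013]
tool_rot: [-3.142, 0.0, 0.0]
force: [-0.1, -0.1, -0.3]
width: 0.0601
grip_force: 5.0
```

Request:
arm_command --pt "58 0 0 0 0 0 0"

```text
t: 27.3
ee_pos: [0.5972, -0.3086, -0.0013]
tool_rot: [-3.142, 0.001, 0.0]
force: [-0.6, -0.5, -0.7]
width: 0.0603
grip_force: 5.0
```

Request:
arm_command --pt "55 0 0 0 0 0 0" --pt "55 0 0 0 0 0 0" --pt "55 0 0 -0.6 0 0 0" --pt "55 0 0 -0.8 0 0 0" --pt "55 0 0 -0.8 0 0 0" --pt "55 0 0 -0.8 0 0 0" --pt "55 0 0 -0.3 0 0 0" --pt "55 0 0 0 0 0 0" --grip_force 15

```text
t: 28.3
ee_pos: [0.5975, -0.3088, 0.1318]
tool_rot: [3.141, -0.001, 0.002]
force: [0.6, 0.3, -0.5]
width: 0.0599
grip_force: 15.0
```

Request:
arm_command --pt "55 0.1 -1 0 0 0 0" --pt "55 0.1 -1 0 0 0 0" --pt "55 0.1 -1 0 0 0 0" --pt "55 0.09 -1 0 0 0 0" --pt "55 0 -1 0 0 0 0" --pt "55 0 -1 0 0 0 0" --pt "55 0 -1 0 0 0 0" --pt "55 0 -1 0 0 0 0" --pt "55 0 -1 0 0 0 0" --pt "55 0 -1 0 0 0 0" --pt "55 0 -0.61 0 0 0 0" --pt "55 0 0 0.2 0 0 0"

```text
t: 29.8
ee_pos: [0.6127, 0.117, 0.1217]
tool_rot: [3.142, 0.002, -0.001]
force: [0.3, -0.4, -1.1]
width: 0.0594
grip_force: 15.0
```

Request:
arm_command --pt "55 0 0 0 0 0 0" --pt "55 0 0 0 0 0 0"

```text
t: 30.05
ee_pos: [0.6129, 0.1149, 0.1223]
tool_rot: [3.141, -0.003, -0.001]
force: [0.6, 0.1, -1.4]
width: 0.0595
grip_force: 15.0
```

Request:
arm_command --pt "55 0 0 0.15 0 0 0" --pt "55 0 0 0.15 0 0 0" --pt "55 0 0 0.08 0 0 0" --pt "55 0 0 0 0 0 0"

```text
t: 30.55
ee_pos: [0.613, 0.1158, 0.1072]
tool_rot: [3.142, -0.001, -0.001]
force: [0.3, -1.2, -0.5]
width: 0.0603
grip_force: 15.0
```

Request:
arm_command --pt "55 0 0 0.08 0 0 0" --pt "55 0 0 0.04 0 0 0" --pt "55 0 0 0 0 0 0"

```text
t: 30.92
ee_pos: [0.6131, 0.1158, 0.1026]
tool_rot: [3.142, -0.001, -0.0]
force: [0.0, -0.1, 0.1]
width: 0.0598
grip_force: 15.0
```

Request:
arm_command --pt "55 0 0 0.04 0 0 0" --pt "55 0 0 0.02 0 0 0" --pt "55 0 0 0 0 0 0"

```text
t: 31.3
ee_pos: [0.6132, 0.1158, 0.1006]
tool_rot: [-3.142, 0.001, -0.0]
force: [-1.8, -0.8, 4.0]
width: 0.0595
grip_force: 15.0
```

Request:
arm_command --pt "91 0 0 0 0 0 0" --pt "91 0 0 0 0 0 0" --pt "91 0 0 0 0 0 0" --pt "91 0 0 -0.4 0 0 0" --pt "91 0 0 -0.5 0 0 0" --pt "91 -0.4 1 0 0 0 0" --pt "91 -0.4 1 0 0 0 0" --pt "91 -0.5 1 0 0 0 0" --pt "91 -0.5 1 0 0 0 0" --pt "91 -0.5 1 0 0 0 0" --pt "91 -0.5 1 0 0 0 0" --pt "91 -0.5 1 0 0 0 0"

```text
t: 32.8
ee_pos: [0.4808, -0.1655, 0.138]
tool_rot: [3.141, -0.001, 0.003]
force: [-0.1, -0.1, 0.5]
width: 0.0911
grip_force: 0.0
```

Request:
arm_command --pt "91 -0.5 1 0 0 0 0" --pt "91 -0.21 0.74 0.5 0 0 0" --pt "91 0 0 0.9 0 0 0" --pt "91 0 0 0 0 0 0"

```text
t: 33.3
ee_pos: [0.4515, -0.2334, 0.0798]
tool_rot: [-3.14, 0.002, 0.004]
force: [0.1, 0.1, 0.6]
width: 0.0911
grip_force: 0.0
```

Down .082 → 2.05 units; then the two-way centring grip.

Request:
arm_command --pt "91 0 0 0.8 0 0 0" --pt "91 0 0 0.8 0 0 0" --pt "91 0 0 0.44 0 0 0" --pt "58 0 0 0 0 0 0" --pt "58 0 0 0 0 0 0" --pt "58 0 0 0 0 0 0" --pt "58 0 0 0 0 0 0" --pt "58 0 0 0 0 0 0" --pt "58 0 0 0 0 0 0" --pt "85 0 0 0 0 0 0" --pt "85 0 0 0 0 0 0" --pt "85 0 0 0 0 0 0" --grip_force 5

```text
t: 34.8
ee_pos: [0.4524, -0.2336, -0.0013]
tool_rot: [-3.142, 0.001, 0.0]
force: [0.2, -0.0, -0.9]
width: 0.0847
grip_force: 0.0
```

Request:
arm_command --pt "85 0 0 0 0 0 -1" --pt "85 0 0 0 0 0 -1" --pt "85 0 0 0 0 0 -1" --pt "85 0 0 0 0 0 -1" --pt "85 0 0 0 0 0 -1" --pt "85 0 0 0 0 0 -1" --pt "85 0 0 0 0 0 -1" --pt "85 0 0 0 0 0 -1" --pt "85 0 0 0 0 0 -1" --pt "58 0 0 0 0 0 0" --pt "58 0 0 0 0 0 0" --pt "58 0 0 0 0 0 0"

```text
t: 36.3
ee_pos: [0.4524, -0.2336, -0.0013]
tool_rot: [-2.225, -2.218, 0.0]
force: [-0.8, 0.1, 0.3]
width: 0.0604
grip_force: 5.0
```

Request:
arm_command --pt "58 0 0 0 0 0 0" --pt "58 0 0 0 0 0 0"

```text
t: 36.55
ee_pos: [0.4524, -0.2336, -0.0013]
tool_rot: [-2.223, -2.22, -0.0]
force: [-0.1, 0.3, -1.2]
width: 0.0604
grip_force: 5.0
```

Request:
arm_command --pt "55 0 0 0 0 0 0" --pt "55 0 0 0 0 0 0" --pt "55 0 0 -0.6 0 0 0" --pt "55 0 0 -0.8 0 0 0" --pt "55 0 0 -0.8 0 0 0" --pt "55 0 0 -0.8 0 0 0" --pt "55 0 0 -0.8 0 0 0" --pt "55 0 0 0 0 0 0" --grip_force 15

```text
t: 37.55
ee_pos: [0.4536, -0.2343, 0.1528]
tool_rot: [2.22, 2.218, 0.002]
force: [0.5, 0.7, -0.7]
width: 0.0601
grip_force: 15.0
```

Request:
arm_command --pt "55 1 0.5 0 0 0 0" --pt "55 1 0.5 0 0 0 0" --pt "55 1 0.5 0 0 0 0" --pt "55 1 0.5 0 0 0 0" --pt "55 1 0.5 0 0 0 0" --pt "55 1 0.5 0 0 0 0" --pt "55 1 0.5 0 0 0 0" --pt "55 1 0.4 0 0 0 0" --pt "55 0.73 0.11 0 0 0 0" --pt "55 0 0 0.2 0 0 0" --pt "55 0 0 0 0 0 0" --pt "55 0 0 0 0 0 0"

```text
t: 39.05
ee_pos: [0.6128, 0.1145, 0.1423]
tool_rot: [-2.223, -2.219, 0.001]
force: [0.1, -0.4, 0.0]
width: 0.0599
grip_force: 15.0
```

Request:
arm_command --pt "55 0 0 0.15 0 0 0" --pt "55 0 0 0.13 0 0 0" --pt "55 0 0 0.06 0 0 0" --pt "55 0 0 0 0 0 0"

```text
t: 39.55
ee_pos: [0.613, 0.1154, 0.1289]
tool_rot: [-2.222, -2.22, 0.001]
force: [-0.2, 0.0, -0.2]
width: 0.0603
grip_force: 15.0
```

Request:
arm_command --pt "55 0 0 0.07 0 0 0" --pt "55 0 0 0.04 0 0 0" --pt "55 0 0 0 0 0 0"

```text
t: 39.92
ee_pos: [0.6131, 0.1154, 0.1246]
tool_rot: [-2.222, -2.22, 0.0]
force: [-0.1, 0.5, -1.0]
width: 0.0604
grip_force: 15.0
```

Request:
arm_command --pt "55 0 0 0.04 0 0 0" --pt "55 0 0 0.02 0 0 0" --pt "55 0 0 0 0 0 0"

```text
t: 40.3
ee_pos: [0.6132, 0.1154, 0.1226]
tool_rot: [2.222, 2.221, 0.0]
force: [-2.0, 0.4, 4.1]
width: 0.0602
grip_force: 15.0
```

Coarse seated. Now the lid: knob at (0.433, 0.1145), tips to 15 mm → reported z 0.0005.

Request:
arm_command --pt "91 0 0 0 0 0 0" --pt "91 0 0 0 0 0 0" --pt "91 0 0 0 0 0 0" --pt "91 0 0 -0.4 0 0 0" --pt "91 0 0 -0.5 0 0 0" --pt "70 0 -0.9 0 0 0 0" --pt "70 0 -0.9 0 0 0 0" --pt "70 0 -0.9 0 0 0 0" --pt "70 0 -0.9 0 0 0 0" --pt "70 -0.02 -0.9 0 0 0 0" --pt "70 0 0 0.8 0 0 0" --pt "70 0 0 0.8 0 0 0"

```text
t: 41.8
ee_pos: [0.4342, 0.1151, 0.0956]
tool_rot: [2.221, 2.219, 0.005]
force: [0.9, 0.5, -0.1]
width: 0.07
grip_force: 0.0
```

Request:
arm_command --pt "70 0 0 0.4 0 0 0" --pt "70 0 0 0 0 0 0"

```text
t: 42.05
ee_pos: [0.4331, 0.1147, 0.0783]
tool_rot: [-2.222, -2.22, 0.001]
force: [0.0, 0.1, 0.1]
width: 0.0697
grip_force: 0.0
```

Run:
```python
from h import *
s=arm.get_state();print(s['ee_pos'])
a=cam('top')['frame'][130:260,170:300]; b=cam('scene')['frame'][110:240,190:320]
cv2.imwrite('pics/f.png',cv2.resize(np.hstack([a,b]),None,fx=3,fy=3,interpolation=2))
```

```text
[0.43306139 0.11472304 0.07834714]
```

View pics/f.png

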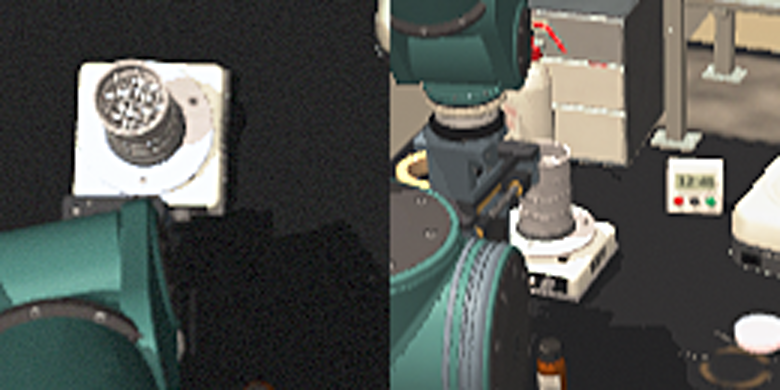

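The stack of four is straight (crop (135,110) and (548,200)). Grip the knob.

Request:
arm_command --pt "70 0 0 0.8 0 0 0" --pt "70 0 0 0.7 0 0 0" --pt "70 0 0 0.42 0 0 0" --pt "20 0 0 0 0 0 0" --pt "20 0 0 0 0 0 0" --pt "20 0 0 0 0 0 0" --pt "20 0 0 0 0 0 0" --pt "20 0 0 0 0 0 0" --pt "20 0 0 0 0 0 0" --pt "20 0 0 0 0 0 0" --grip_force 5

```text
t: 43.4
ee_pos: [0.4332, 0.1148, 0.0017]
tool_rot: [-2.222, -2.221, -0.0]
force: [-1.7, -0.6, 6.4]
width: 0.0223
grip_force: 5.0
```

Request:
arm_command --pt "45 0 0 0 0 0 0" --pt "45 0 0 0 0 0 0" --pt "45 0 0 0 0 0 1" --pt "45 0 0 0 0 0 1" --pt "45 0 0 0 0 0 1" --pt "45 0 0 0 0 0 1" --pt "45 0 0 0 0 0 1" --pt "45 0 0 0 0 0 1" --pt "45 0 0 0 0 0 1" --pt "45 0 0 0 0 0 1" --pt "45 0 0 0 0 0 1" --pt "20 0 0 0 0 0 0"

```text
t: 44.9
ee_pos: [0.4331, 0.1147, 0.0015]
tool_rot: [3.142, 0.0, -0.0]
force: [-0.6, 0.6, -0.1]
width: 0.0376
grip_force: 0.0
```

Request:
arm_command --pt "20 0 0 0 0 0 0" --pt "20 0 0 0 0 0 0" --pt "20 0 0 0 0 0 0" --pt "20 0 0 0 0 0 0"

```text
t: 45.4
ee_pos: [0.4331, 0.1148, 0.0015]
tool_rot: [3.142, -0.0, -0.0]
force: [-0.1, -0.3, -0.5]
width: 0.0219
grip_force: 5.0
```

Request:
arm_command --pt "17 0 0 0 0 0 0" --pt "17 0 0 0 0 0 0" --pt "17 0 0 -0.6 0 0 0" --pt "17 0 0 -0.8 0 0 0" --pt "17 0 0 -0.8 0 0 0" --pt "17 0 0 -0.8 0 0 0" --pt "17 0 0 -0.8 0 0 0" --pt "17 0 0 -0.6 0 0 0" --pt "17 0 0 0 0 0 0" --grip_force 15

```text
t: 46.52
ee_pos: [0.4341, 0.115, 0.1789]
tool_rot: [-3.141, 0.001, -0.005]
force: [0.7, -0.5, -1.3]
width: 0.0215
grip_force: 15.0
```

Request:
arm_command --pt "17 0.6 0 0 0 0 0" --pt "17 0.8 0 0 0 0 0" --pt "17 0.8 0 0 0 0 0" --pt "17 0.8 0 0 0 0 0" --pt "17 0.8 0 0 0 0 0" --pt "17 0.7 -0.02 0 0 0 0" --pt "17 0 0 0.2 0 0 0" --pt "17 0 0 0 0 0 0" --pt "17 0 0 0 0 0 0"

```text
t: 47.65
ee_pos: [0.6121, 0.1154, 0.169]
tool_rot: [3.141, -0.001, -0.002]
force: [-0.0, -0.4, -0.7]
width: 0.0215
grip_force: 15.0
```

Request:
arm_command --pt "17 0.01 0 0.15 0 0 0" --pt "17 0 0 0.15 0 0 0" --pt "17 0 0 0.08 0 0 0" --pt "17 0 0 0 0 0 0"

```text
t: 48.15
ee_pos: [0.6133, 0.1154, 0.154]
tool_rot: [3.141, -0.001, -0.001]
force: [0.0, -0.1, -1.6]
width: 0.0213
grip_force: 15.0
```

Request:
arm_command --pt "17 0 0 0.07 0 0 0" --pt "17 0 0 0.04 0 0 0" --pt "17 0 0 0 0 0 0"

```text
t: 48.52
ee_pos: [0.6135, 0.1154, 0.1498]
tool_rot: [3.142, -0.001, -0.0]
force: [-0.3, -0.3, -0.9]
width: 0.0211
grip_force: 15.0
```

Request:
arm_command --pt "17 0 0 0.04 0 0 0" --pt "17 0 0 0.02 0 0 0" --pt "17 0 0 0 0 0 0"

```text
t: 48.9
ee_pos: [0.6136, 0.1154, 0.1475]
tool_rot: [3.142, -0.001, 0.0]
force: [-0.0, -0.5, -0.8]
width: 0.0215
grip_force: 15.0
```

Request:
arm_command --pt "17 0 0 0.04 0 0 0" --pt "17 0 0 0 0 0 0"

```text
t: 49.15
ee_pos: [0.6143, 0.1155, 0.1473]
tool_rot: [-3.141, 0.001, -0.002]
force: [-4.9, -0.8, 15.1]
width: 0.0214
grip_force: 15.0
```

Request:
arm_command --pt "50 0 0 0 0 0 0" --pt "50 0 0 0 0 0 0" --pt "50 0 0 -0.5 0 0 0" --pt "50 0 0 -1 0 0 0" --pt "50 0 0 -0.5 0 0 0" --pt "50 0 1 0 0 0 0" --pt "50 0 1 0 0 0 0" --pt "50 0 1 0 0 0 0" --pt "50 0 1 0 0 0 0" --pt "50 0 1 0 0 0 0" --pt "50 0 1 0 0 0 0" --pt "50 0 0 0 0 0 0"

```text
t: 50.65
ee_pos: [0.6132, -0.1267, 0.2262]
tool_rot: [3.141, -0.005, 0.0]
force: [0.0, 0.2, 0.0]
width: 0.05
grip_force: 0.0
```

Run:
```python
from h import *
c=cam('top');d=cam('scene');P=cloud(c)
m=(np.linalg.norm(P[...,:2]-[.613,.115],axis=-1)<.04)&(P[...,2]>.14)
z=P[...,2][m];print(np.percentile(z,[5,30,50,70,95,99]).round(4))
print(P[m&(P[...,2]<.17)].mean(0), P[m&(P[...,2]>.17)].mean(0))
q=P[m&(P[...,2]<.166)];A=np.c_[q[:,:2],np.ones(len(q))];print('tilt',np.linalg.lstsq(A,q[:,2],rcond=None)[0])
a=c['frame'][130:280,125:255]; b=d['frame'][100:250,190:320]
cv2.imwrite('pics/g.png',cv2.resize(np.hstack([a,b]),None,fx=3,fy=3,interpolation=2))
```

```text
[0.152  0.1566 0.158  0.1593 0.1795 0.1816]
[0.61287195 0.11385344 0.15705158] [0.6147742  0.11491576 0.17825845]
tilt [0.05462219 0.01354994 0.12186252]
```

View pics/g.png

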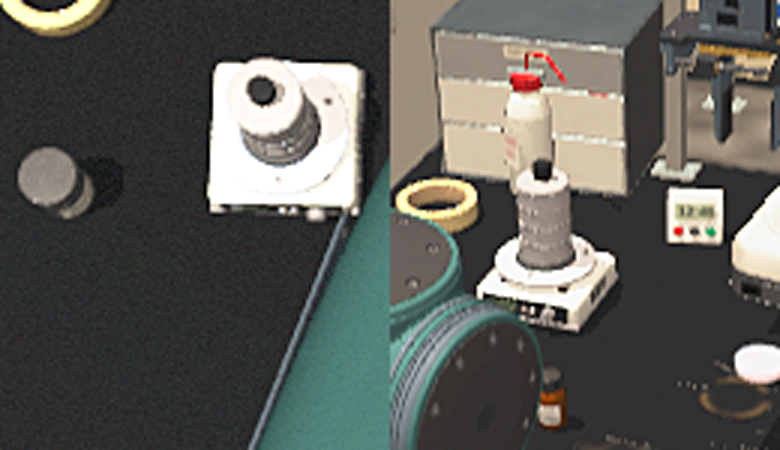

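The stack is complete and upright: lid disc at 158 mm, knob top at ~179 mm, with the gripper clear. The jar (crop (55,180)), bottle (550,400) and petri dish (755,360) are where they were.

```bash
python3 -c "
from rig import arm; print(arm.finish_job())"
```

```text
the job is handed in; nothing more can be done
None
```

The sieve stack (pan, fine, medium, coarse, lid) is built and seated on the shaker, the gripper is clear and the bystanders were not touched, and the job was handed in at about 51 s.

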